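# Shut the drying drawer, then peel the next tray off the stack and hold it over the bowl

### The job

Push the drawer of the drying cabinet fully shut on its loaded tray. Then take the top tray of the sticky nested stack by one corner of its rim and peel it: raise that corner first while the opposite corner stays down on the stack, so that it comes away bit by bit and the trays under it stay nested. Finish while still holding the tray in the gripper, level and steady, clear above the middle of the steel bowl, ready to be loaded with castings; leave the can, jar and brush alone.

Things in the scene. Friction and masses are not known exactly. Their poses are not given: they have to be found in the camera images.
- dryer_drawer0 (a joint): How far the drawer of the grey metal drying cabinet stands out (m): 0 shut, positive out. The cabinet (270 deep, 250 wide, 115 mm high, vents on top, fixed) stands to the robot's left, front towards the robot, turned up to 6 degrees. The drawer holds a tray of castings, runs with about 1 N friction, has no catch and stays where it is left.
- dryer_drawer0_handle (a point): Centre of the drawer's level steel bar handle, 11 mm thick, 130 mm long, 77 mm above the bench, 35 mm in front of the drawer's face (88 mm high, its lower edge 14 mm up); moves with the drawer; free space in front of and below it. x points the way the drawer closes (into the cabinet), y along the bar, z up.
- tray_mid (a point): Centre, half-way up, of the TOP tray of the stack: loose rigid white plastic tray, about 45 g, 160 (x) x 120 (y) x 38 mm high (z up), corners cut off at 45 degrees (30 mm off each side). Round the top a rolled rim, 9 mm thick, 16 mm high, with a 4 mm ledge inside at its foot (14 mm below the top); below it a tapered tub nests in the next tray. Rim top 94 mm above the bench at the start.
- tray_corner0 (a point): Middle of the TOP tray's rim along one cut-off corner, at x +62, y +42, z +11 mm from the tray's centre in its frame, half-way up the rim (8 mm below its top). The rim is 9 mm thick here, straight for 35 mm inside, square to the diagonal: pinch it with one finger inside the tray, one outside, closing along (+x +y)/1.414 of the tray's axes.
- tray_corner1 (a point): Middle of the TOP tray's rim along one cut-off corner, at x -62, y +42, z +11 mm from the tray's centre in its frame, half-way up the rim (8 mm below its top). The rim is 9 mm thick here, straight for 35 mm inside, square to the diagonal: pinch it with one finger inside the tray, one outside, closing along (-x +y)/1.414 of the tray's axes.
- tray_corner2 (a point): Middle of the TOP tray's rim along one cut-off corner, at x -62, y -42, z +11 mm from the tray's centre in its frame, half-way up the rim (8 mm below its top). The rim is 9 mm thick here, straight for 35 mm inside, square to the diagonal: pinch it with one finger inside the tray, one outside, closing along (-x -y)/1.414 of the tray's axes.
- tray_corner3 (a point): Middle of the TOP tray's rim along one cut-off corner, at x +62, y -42, z +11 mm from the tray's centre in its frame, half-way up the rim (8 mm below its top). The rim is 9 mm thick here, straight for 35 mm inside, square to the diagonal: pinch it with one finger inside the tray, one outside, closing along (+x -y)/1.414 of the tray's axes.
- under_mid (a point): Centre, half-way up, of the second tray: same shape and yaw, 16 mm lower. The top tray's rim rests on its rim, so a grip deeper than 16 mm takes both. Gummed springy nibs inside its rim, at the middle of each side, cling to the top tray: 6 to 8 N in a straight pull, less than half when peeled by a corner; each lets go once lifted 4 mm, all by a 0.3 rad tilt. It is itself held twice as hard.
- cradle: Low plywood cradle, 190 (x) x 150 (y) mm, fixed to the bench, holding the stack of four trays (the two lowest are fixed in it). Origin on the bench under the middle of the stack, axes those of the nested trays, z up. Stack and bowl may stand either way round.
- bowl_rim (a point): Centre of the mouth of the round steel bowl with castings in it, fixed on the bench: 230 mm across, rim 85 mm above the bench.
- can: Bystander: drink can, 66 mm across, 122 mm tall, standing; origin under its middle.
- jar: Bystander: lidded jar, 72 mm across, 90 mm tall, standing; origin under its middle.
- brush: Bystander: paint brush lying flat on the bench near the robot; origin on its underside.

How it is judged (in metres and radians):
On the way, in this order (a step that is already met when the one before it is completed fails the run):
1. the drawer is fully shut, with the top tray still nested (value of joint dryer_drawer0 below 0.006 m and z of each of tray_corner0, tray_corner1, tray_corner2, tray_corner3 in the frame of cradle below 0.098 m), for 0.2 s.
2. the top tray is peeled up by one corner, tilted while a corner is still down on the stack (value of joint dryer_drawer0 below 0.006 m and angle between tray_mid's own z axis and vertical above 0.12 rad and z of any of tray_corner0, tray_corner1, tray_corner2, tray_corner3 in the frame of cradle below 0.098 m and horizontal distance between tray_mid and cradle below 0.03 m), for 0.1 s.
At the end, for the whole second after the job is handed in: Drawer shut within 6 mm. Top tray held by the gripper alone, at rest, level within 15 degrees, its centre within 50 mm of the bowl's middle and 40 mm or more above the rim. Second tray still nested (5 mm in height, 8 mm sideways). Can, jar and brush within 30 mm of their start (value of joint dryer_drawer0 below 0.006 m and angle between tray_mid's own z axis and vertical below 0.26 rad and z of tray_mid in the frame of bowl_rim above 0.04 m and horizontal distance between tray_mid and bowl_rim below 0.05 m and contact force between the fingers and tray above 1 N and contact force between tray and bowl below 0.05 N and contact force between tray and under below 0.05 N and linear speed of tray below 0.03 m/s and z of under_mid in the frame of cradle below 0.064 m and horizontal distance between under_mid and cradle below 0.008 m and distance of each of can, jar, brush from where it was at the start of the episode below 0.03 m); the arm keeps its last pose, push and grip.
It fails at once if the second tray is pulled up out of the stack (over 12 mm) (z of under_mid in the frame of cradle above 0.071 m).
It fails at once if the can, jar or brush is knocked away or over (distance of any of can, jar, brush from where it was at the start of the episode above 0.03 m or angle between any of can, jar's own z axis and vertical above 0.5 rad).
It also fails if it takes over 56 s, if anything falls off the work surface, if the arm or the gripper's body presses on something with over 40 N, if the wrist force passes 120 N, or if a joint passes its speed limit or range.

### The arm

A 6-joint arm with a two-finger parallel gripper is mounted at the origin on the work surface. World frame = base frame: x ahead of the robot, y to its left, z up, the work surface at z = 0. Lengths are in m, angles in degrees, forces in N, time in s.
With the tool pointing down it reaches from about 0.325 to 0.9 m from the base axis. Payload 3.5 kg.
Tool frame: the origin (TCP) lies between the finger pads; the fingertips stand robot.tip_reach ahead of it and the grasp point (between the pads) lies 2 mm behind it (robot.tip_reach is the distance from the TCP to the fingertips, in m); y points along the fingers, z is the direction in which the jaws open and shut, and the axes are right-handed (so a half turn about y gives the same grasp; the last joint's range is limited). The gripper opens to 85 mm and grips with 20 to 120 N. Pads are 22 mm wide; open, the fingers measure 114 mm over their backs; the gripper's body (76 mm by 85 mm) begins 54 mm behind the grasp point. The pads swing forward as they close: fully open they stand 13 mm farther back than shut.
Start: joints at [-69.981, 15.837, -1.513, 72.651, 0, 84.076], TCP at [0.273, -0.562, 0.248] pointing down, gripper open.
Joint ranges: [-178.77, 178.77], [-48.84, 107.48], [-61.69, 71.31], [-111.58, 123.2], [-90, 87.43], [-180, 180]. Speed limits (degrees/s): [147.25, 147.25, 180, 180, 180, 180].

### API

Orientations are given as a 3x3 rotation matrix whose columns are the frame's x, y, z axes.
In Python, from rig import robot gives the robot as it stands.
- The arm moves only by the tool step_arm, never from a script. Its argument "steps" is a list of rows, each a list of 7 numbers: the shift along the tool's x, y, z in m, then the turn, a rotation vector about the tool's x, y, z in rad, then the opening, from -1 (shut) to 1 (fully open). In form: [[x, y, z, rx, ry, rz, claw], ...]. A call has exactly 8 rows; each row is the pose to reach, as a shift and turn from the pose commanded when the call began, along the tool's axes at that moment; what a row does not reach only later rows make up. A row lasts 1/12 s, in which the tool goes at most 41.7 mm and 7.16 degrees, less where a joint would pass 70% of its speed; a pose out of reach is approached as far as the arm can. A call with a gripper value outside its range is refused whole. The fingers move at their own pace and stop on an object; "newtons" is the grip in N (left out, the last holds). Time passes only in rows, so rows that repeat a pose let the fingers close, or fill a call up. It gives the time, the measured TCP pose, the force and the opening at its end, in the units of the state.
- robot.observe(): the state, without advancing time (a new reading comes with each control period).
- robot.grab_frame(name): name is "side" or "top"; returns a dict with "image" (384x512x3 uint8, red, green, blue), "range_z" (384x512 float32, m along the optical axis (not along the pixel's ray), 0 where there is no reading), "intrinsics" (3x3 intrinsics, pixels), "k1" (the pictures are not rectified: a ray, as slopes to the right and down, at radius r is drawn at 1 + k1 r^2 times it, then the intrinsics apply), "T" (4x4, takes a point from camera to world coordinates). Camera axes: x right, y down, z forward; pixel columns grow to the right and rows downward; lengths in m; the calibration is good to about 2 mm. A picture is of the moment at which its call begins.
- robot.job_done(): hands the job in, once; it reports no verdict.
The state is a dict: "time_s": time; "joint_pos": joint angles; "joint_velocities": joint speeds; "joint_efforts": joint torques, N m; "ee_pos": TCP position; "orientation": TCP orientation; "contact_force": force on the tool from outside, world axes, zero at the start; "moment": the same for the moment, N m; "gripper_width": opening from 0.0 (shut) to 1.0 (fully open).
Only numpy, scipy, OpenCV 4.12 (cv2) and the standard library are available. Lean on these libraries where they do the work, as an engineer would, in place of code of your own. Each camera call takes 0.05 s, during which the arm holds its last target. There are 200 camera calls.

## Working session

There is one attempt and no reset: what is moved stays moved. The work goes in short steps, Python scripts to look and compute and a tool call to move; the robot and the scene stay as the last step left them, time stands still between calls to the robot, and variables do not carry over. Pictures are saved under pics/ and viewed, about 8 in all and at most 12, crops included, and the job is handed in when it is done.

Besides the shell and the picture viewer there is one more tool, called after ">>>" as name([rows], argument=value, ...), one row to a line, values as JSON. step_arm: Moves the arm, as the interface text tells. Its arguments: {"type":"object","properties":{"steps":{"type":"array","items":{"type":"array","items":{"type":"number"}}},"newtons":{"type":"number"}},"required":["steps"]}

```bash
mkdir -p pics; ls; cat > h.py <<'E'
import numpy as np, cv2
from rig import robot
def shot(n):
    f=robot.grab_frame(n)
    np.savez(f'{n}.npz',**{k:np.array(v) for k,v in f.items()})
    return f
def load(n): return dict(np.load(f'{n}.npz'))
def cloud(f):
    # world points per pixel from depth
    h,w=f['range_z'].shape; K=f['intrinsics']
    v,u=np.mgrid[0:h,0:w]
    xd=(u-K[0,2])/K[0,0]; yd=(v-K[1,2])/K[1,1]
    k=float(f['k1']); x,y=xd.copy(),yd.copy()
    for _ in range(10):
        s=1+k*(x*x+y*y); x=xd/s; y=yd/s
    z=f['range_z']; P=np.stack([x*z,y*z,z],-1)
    T=f['T']; W=P@T[:3,:3].T+T[:3,3]
    W[z==0]=np.nan
    return W
E
python3 - <<'E'
from h import *
print(robot.tip_reach, robot.observe())
for n in('top','side'):
    f=shot(n); cv2.imwrite(f'pics/{n}0.png',f['image'][...,::-1]); print(f['T'],f['k1'],f['intrinsics'])
E
```

```text
pics
0.017 {'time_s': 0.0, 'joint_pos': array([-6.99817066e+01,  1.58786883e+01, -1.59872819e+00,  7.26498538e+01,
       -2.53210920e-04,  8.40744083e+01]), 'joint_velocities': array([-0.00329412, -0.04425155, -0.05773544, -0.02035982,  0.00837663,
       -0.01808002]), 'joint_efforts': array([ 2.30227251e-04, -4.45510948e+01,  2.95200384e+01,  1.63276226e-02,
       -2.30641517e-04, -4.91783936e-06]), 'ee_pos': array([ 0.27315418, -0.56132349,  0.2471477 ]), 'orientation': array([[-8.99223035e-01, -7.64542867e-04,  4.37489827e-01],
       [-4.37490437e-01,  2.08556931e-03, -8.99220645e-01],
       [-2.24922626e-04, -9.99997533e-01, -2.20987216e-03]]), 'contact_force': array([ 0.65235048, -0.19041389, -0.28144025]), 'moment': array([ 0.02395933, -0.03051432,  0.03308135]), 'gripper_width': 1.0017849732780475}
[[ 0.00361154 -0.99375742  0.111504    0.44042385]
 [-0.99977775 -0.00127225  0.02104346 -0.06422292]
 [-0.02077024 -0.11155522 -0.99354116  1.1264204 ]
 [ 0.          0.          0.          1.        ]] 0.010021039870503694 [[408.94294284   0.         261.93704895]
 [  0.         408.94294284 198.39860488]
 [  0.           0.           1.        ]]
[[-0.76008689 -0.33268463  0.55820144 -0.06022524]
 [-0.64954923  0.41383476 -0.63782959  0.65076416]
 [-0.01880707 -0.84738523 -0.53064542  0.66597629]
 [ 0.          0.          0.          1.        ]] -0.0153351193510405 [[360.45506706   0.         258.94751872]
 [  0.         360.45506706 188.03682487]
 [  0.           0.           1.        ]]
```

View pics/top0.png

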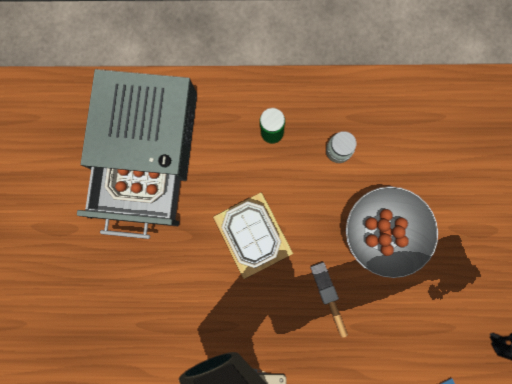

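View pics/side0.png

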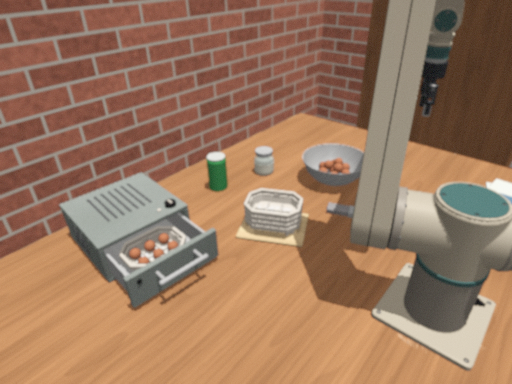

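The top view shows the drawer handle bar at (125,232), the tray stack at (252,234), the bowl at (391,231), the can at (272,125), the jar at (341,146) and the brush from (320,265) to (344,335). The side view shows the same layout, with the drawer standing out and holding its castings. Next I'll measure.

```bash
python3 - <<'E'
from h import *
f=load('top'); W=cloud(f); u=np.arange(512)[None,:]; v=np.arange(384)[:,None]
def reg(u0,u1,v0,v1,z0,z1): 
    m=(u>=u0)&(u<=u1)&(v>=v0)&(v<=v1)&(W[...,2]>z0)&(W[...,2]<z1); return W[m]
def rect(P):
    (c,s,a)=cv2.minAreaRect((P[:,:2]*1000).astype(np.float32)); return np.round(c,1),np.round(s,1),round(a,1),len(P)
print('bench z',np.nanmedian(W[340:370,20:100,2]))
P=reg(205,300,185,285,.086,.102); print('tray rim',rect(P),P[:,:2].min(0),P[:,:2].max(0),np.median(P[:,2]))
P=reg(205,300,185,285,.004,.035); print('cradle',rect(P),np.median(P[:,2]))
P=reg(335,445,175,290,.078,.092); c,r=cv2.minEnclosingCircle((P[:,:2]*1000).astype(np.float32)); print('bowl',c,r)
P=reg(95,155,225,240,.065,.09); print('handle',rect(P),np.median(P[:,2]))
P=reg(70,200,60,180,.10,.125); print('cab',rect(P),cv2.boxPoints(cv2.minAreaRect((P[:,:2]*1000).astype(np.float32))))
P=reg(70,190,200,228,.092,.11); print('drawer face',rect(P),np.median(P[:,2]))
for n,b in dict(can=(255,290,100,150,.11,.13),jar=(322,362,125,170,.08,.097),brush=(305,350,258,340,.004,.05)).items():
    P=reg(*b); print(n,rect(P),P[:,2].max())
E
```

```text
bench z -0.0009137573736037741
tray rim (array([466.6, -13.3]), array([159.7, 119.5]), 27.4, 642) [ 0.38396793 -0.08815025] [0.55013191 0.06122853] 0.0928490409329581
cradle (array([466.9, -12.5]), array([264.2, 270.3]), 89.3, 1168) 0.007421108294769274
bowl (474.86566162109375, -369.45263671875) 115.83784484863281
handle (array([472. , 310.7]), array([ 33.3, 127.3]), 0.1, 260) 0.08023556649554953
cab (array([754. , 283.7]), array([251.1, 255.2]), 84.5, 9366) [[614.9991  170.93805]
 [869.0789  146.58728]
 [893.034   396.53864]
 [638.95416 420.8894 ]]
drawer face (array([507.8, 306.6]), array([242.6,  14.9]), 84.5, 569) 0.10124135188364258
can (array([752.8, -66.8]), array([60.5, 60.6]), 42.5, 485) 0.1282191221979342
jar (array([ 701.1, -251.3]), array([62., 63.]), 40.6, 483) 0.09508288222443495
brush (array([ 295.8, -217.9]), array([212.2, 118.5]), 1.1, 985) 0.026488001353784485
```

```bash
cat >> h.py <<'E'
from scipy.spatial.transform import Rotation as Ro
def Rt(yaw,lean=0,az=0):
    # tool down, tool z at yaw (deg); then body leaned by 'lean' deg towards azimuth 'az'
    a=np.radians(yaw); z=np.array([np.cos(a),np.sin(a),0]); y=np.array([0,0,-1.]); R=np.stack([np.cross(y,z),y,z],1)
    b=np.radians(az); ax=np.array([-np.sin(b),np.cos(b),0])
    return Ro.from_rotvec(ax*np.radians(lean)).as_matrix()@R
def delta(pos,R,n=1):
    s=robot.observe(); O=s['orientation']
    d=O.T@(np.array(pos)-s['ee_pos']); r=Ro.from_matrix(O.T@R).as_rotvec()
    print('t %.2f'%s['time_s'],'pos',s['ee_pos'].round(4),'J',s['joint_pos'].round(1),'F',s['contact_force'].round(1),'g %.3f'%s['gripper_width'])
    print('shift',d.round(4),'rot',r.round(4),'rows needed %.1f %.1f'%(np.linalg.norm(d)/.0417,np.degrees(np.linalg.norm(r))/7.16))
    if n>1: print('per row',(d/n).round(5),(r/n).round(5))
E
python3 -c "
from h import *
delta([.41,.316,.2],Rt(84.5),24)"
```

```text
t 0.10 pos [ 0.2732 -0.5614  0.2472] J [-70.   15.9  -1.6  72.7  -0.   84.1] F [ 0.  -0.2  0.1] g 1.003
shift [-0.5068  0.0489 -0.729 ] rot [ 5.0000e-04 -2.5928e+00 -2.8000e-03] rows needed 21.3 20.7
per row [-0.02112  0.00204 -0.03038] [ 2.0000e-05 -1.0804e-01 -1.1000e-04]
```

>>> step_arm([
  [-0.021, 0.002, -0.03, 0, -0.108, 0, -1],
  [-0.042, 0.004, -0.061, 0, -0.216, 0, -1],
  [-0.063, 0.006, -0.091, 0, -0.324, 0, -1],
  [-0.084, 0.008, -0.122, 0, -0.432, 0, -1],
  [-0.106, 0.01, -0.152, 0, -0.54, 0, -1],
  [-0.127, 0.012, -0.182, 0, -0.648, 0, -1],
  [-0.148, 0.014, -0.213, 0, -0.756, 0, -1],
  [-0.169, 0.016, -0.243, 0, -0.864, 0, -1],
])

```text
time_s: 0.77
ee_pos: [0.3186, -0.2674, 0.2317]
orientation: [[-0.247, -0.0, 0.969], [-0.969, 0.001, -0.247], [-0.001, -1.0, -0.001]]
contact_force: [0.7, 0.2, -0.3]
gripper_width: -0.0
```

```bash
python3 -c "
from h import *
delta([.41,.316,.2],Rt(84.5),16)"
```

```text
t 0.77 pos [ 0.3186 -0.2674  0.2317] J [-48.9  -5.2 -26.8  68.4   0.   55.3] F [ 0.7  0.2 -0.3] g -0.000
shift [-0.5879  0.0322 -0.0553] rot [-1.000e-04 -1.724e+00 -1.000e-03] rows needed 14.2 13.8
per row [-0.03674  0.00201 -0.00345] [-1.0000e-05 -1.0775e-01 -6.0000e-05]
```

>>> step_arm([
  [-0.037, 0.002, -0.0035, 0, -0.108, 0, -1],
  [-0.0735, 0.004, -0.007, 0, -0.216, 0, -1],
  [-0.11, 0.006, -0.0105, 0, -0.324, 0, -1],
  [-0.147, 0.008, -0.014, 0, -0.432, 0, -1],
  [-0.184, 0.01, -0.0175, 0, -0.54, 0, -1],
  [-0.22, 0.012, -0.021, 0, -0.648, 0, -1],
  [-0.257, 0.014, -0.024, 0, -0.756, 0, -1],
  [-0.294, 0.016, -0.028, 0, -0.864, 0, -1],
])

```text
time_s: 1.43
ee_pos: [0.3655, 0.0238, 0.2161]
orientation: [[0.577, 0.0, 0.817], [-0.817, -0.0, 0.577], [0.0, -1.0, 0.0]]
contact_force: [1.2, 0.1, 0.2]
gripper_width: -0.001
```

```bash
python3 -c "
from h import *
delta([.41,.316,.2],Rt(84.5),8)"
```

```text
t 1.43 pos [0.3655 0.0238 0.2161] J [ -6.4 -10.2 -33.   67.2  -0.   48.3] F [1.2 0.1 0.2] g -0.001
shift [-0.213   0.0161  0.205 ] rot [-1.000e-04 -8.598e-01  4.000e-04] rows needed 7.1 6.9
per row [-0.02662  0.00201  0.02562] [-1.0000e-05 -1.0747e-01  5.0000e-05]
```

>>> step_arm([
  [-0.0266, 0.002, 0.0256, 0, -0.1075, 0, -1],
  [-0.053, 0.004, 0.051, 0, -0.215, 0, -1],
  [-0.08, 0.006, 0.077, 0, -0.322, 0, -1],
  [-0.1065, 0.008, 0.1025, 0, -0.43, 0, -1],
  [-0.133, 0.01, 0.128, 0, -0.537, 0, -1],
  [-0.16, 0.012, 0.154, 0, -0.645, 0, -1],
  [-0.186, 0.014, 0.179, 0, -0.752, 0, -1],
  [-0.213, 0.016, 0.205, 0, -0.86, 0, -1],
])

```text
time_s: 2.1
ee_pos: [0.4112, 0.3158, 0.1997]
orientation: [[0.995, -0.001, 0.095], [-0.095, -0.001, 0.995], [-0.001, -1.0, -0.001]]
contact_force: [1.0, -1.2, 0.5]
gripper_width: 0.005
```

```bash
python3 -c "
from h import *
delta([.41,.316,.072],Rt(84.5),4)
d=np.array([.9954,-.0956]); print(robot.observe()['orientation'].round(3))"
```

```text
t 2.10 pos [0.4112 0.3158 0.1997] J [ 30.4   6.9 -18.5  64.6  -0.   35.8] F [ 1.  -1.2  0.5] g 0.005
shift [-0.0012  0.1277  0.0002] rot [ 0.0007  0.0011 -0.0006] rows needed 3.1 0.0
per row [-3.000e-04  3.193e-02  5.000e-05] [ 0.00019  0.00027 -0.00015]
[[ 0.995 -0.001  0.095]
 [-0.095 -0.001  0.995]
 [-0.001 -1.    -0.001]]
```

>>> step_arm([
  [0, 0.032, 0, 0, 0, 0, -1],
  [0, 0.064, 0, 0, 0, 0, -1],
  [0, 0.096, 0, 0, 0, 0, -1],
  [0, 0.128, 0, 0, 0, 0, -1],
  [0.005, 0.128, 0, 0, 0, 0, -1],
  [0.012, 0.128, 0, 0, 0, 0, -1],
  [0.022, 0.128, 0, 0, 0, 0, -1],
  [0.032, 0.128, 0, 0, 0, 0, -1],
])

```text
time_s: 2.77
ee_pos: [0.4469, 0.3118, 0.0748]
orientation: [[0.995, 0.005, 0.101], [-0.101, 0.002, 0.995], [0.004, -1.0, 0.003]]
contact_force: [0.1, -0.7, 0.7]
gripper_width: -0.006
```

>>> step_arm([
  [0.012, 0, 0, 0, 0, 0, -1],
  [0.024, 0, 0, 0, 0, 0, -1],
  [0.036, 0, 0, 0, 0, 0, -1],
  [0.048, 0, 0, 0, 0, 0, -1],
  [0.06, 0, 0, 0, 0, 0, -1],
  [0.072, 0, 0, 0, 0, 0, -1],
  [0.084, 0, 0, 0, 0, 0, -1],
  [0.094, 0, 0, 0, 0, 0, -1],
])

```text
time_s: 3.43
ee_pos: [0.5388, 0.3012, 0.0722]
orientation: [[0.995, 0.0, 0.101], [-0.101, -0.0, 0.995], [0.0, -1.0, -0.0]]
contact_force: [-1.8, 1.3, 0.6]
gripper_width: -0.003
```

```bash
python3 - <<'E'
from h import *
f=shot('top'); W=cloud(f); u=np.arange(512)[None,:]; v=np.arange(384)[:,None]
m=(u>60)&(u<200)&(v>60)&(v<235)&(W[...,2]>.088)&(W[...,2]<.107)
P=W[m]; d=np.array([.9954,-.0956]); s=P[:,:2]@d; print(np.histogram(s,bins=np.arange(.4,.66,.01)))
print('cab front s', np.array([.627,.296])@d, robot.observe()['ee_pos'][:2]@d, robot.observe()['contact_force'])
im=f['image'][40:260,50:270,::-1]; cv2.imwrite('pics/d1.png',cv2.resize(im,None,fx=2.5,fy=2.5))
E
```

```text
(array([  0,   0,   0,   0,   0,   0,   0,   0,   0,   4,   0,   0,   0,
         0,   0,  71, 296,  99,   0,  23,   9,   6,   7,   5,   9]), array([0.4 , 0.41, 0.42, 0.43, 0.44, 0.45, 0.46, 0.47, 0.48, 0.49, 0.5 ,
       0.51, 0.52, 0.53, 0.54, 0.55, 0.56, 0.57, 0.58, 0.59, 0.6 , 0.61,
       0.62, 0.63, 0.64, 0.65]))
cab front s 0.5958182 0.509759165718386 [ 2.71374698 -0.05299679  0.26645194]
```

View pics/d1.png

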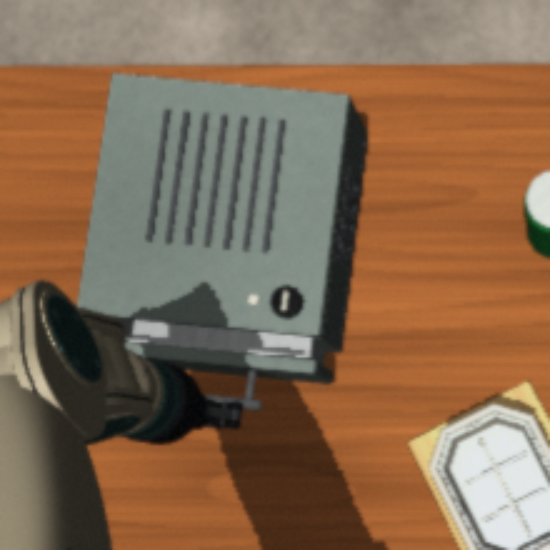

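The drawer is still about 25 mm out: the pale gap is at rows 320–360 of the crop, and the fingers are on the bar at (245,405). I'll keep pushing.

>>> step_arm([
  [0.006, 0, 0, 0, 0, 0, -1],
  [0.01, 0, 0, 0, 0, 0, -1],
  [0.013, 0, 0, 0, 0, 0, -1],
  [0.016, 0, 0, 0, 0, 0, -1],
  [0.018, 0, 0, 0, 0, 0, -1],
  [0.02, 0, 0, 0, 0, 0, -1],
  [0.022, 0, 0, 0, 0, 0, -1],
  [0.022, 0, 0, 0, 0, 0, -1],
])

```text
time_s: 4.15
ee_pos: [0.5594, 0.2991, 0.0723]
orientation: [[0.995, 0.0, 0.101], [-0.101, -0.0, 0.995], [0.0, -1.0, -0.0]]
contact_force: [-1.0, -0.6, 0.1]
gripper_width: 0.001
```

>>> step_arm([
  [0.001, 0, 0, 0, 0, 0, -1],
  [0.002, 0, 0, 0, 0, 0, -1],
  [0.003, 0, 0, 0, 0, 0, -1],
  [0.004, 0, 0, 0, 0, 0, -1],
  [0.005, 0, 0, 0, 0, 0, -1],
  [0.006, 0, 0, 0, 0, 0, -1],
  [0.006, 0, 0, 0, 0, 0, -1],
  [0.006, 0, 0, 0, 0, 0, -1],
])

```text
time_s: 4.82
ee_pos: [0.5615, 0.2989, 0.0722]
orientation: [[0.995, -0.007, 0.099], [-0.099, 0.001, 0.995], [-0.007, -1.0, 0.0]]
contact_force: [-9.9, -0.7, 5.7]
gripper_width: 0.0
```

>>> step_arm([
  [0.002, 0, 0, 0, 0, 0, -1],
  [0.004, 0, 0, 0, 0, 0, -1],
  [0.005, 0, 0, 0, 0, 0, -1],
  [0.005, 0, 0, 0, 0, 0, -1],
  [0.005, 0, 0, 0, 0, 0, -1],
  [0.005, 0, 0, 0, 0, 0, -1],
  [0.005, 0, 0, 0, 0, 0, -1],
  [0.005, 0, 0, 0, 0, 0, -1],
])

```text
time_s: 5.48
ee_pos: [0.5616, 0.2988, 0.0721]
orientation: [[0.995, -0.016, 0.098], [-0.098, 0.002, 0.995], [-0.016, -1.0, 0.0]]
contact_force: [-19.7, 2.0, 14.4]
gripper_width: 0.003
```

>>> step_arm([
  [-0.02, 0, 0, 0, 0, 0, -1],
  [-0.045, 0, 0, 0, 0, 0, -1],
  [-0.08, 0, 0, 0, 0, 0, -1],
  [-0.1, 0, 0, 0, 0, 0, -1],
  [-0.1, -0.04, 0, 0, 0, 0, -1],
  [-0.1, -0.08, 0, 0, 0, 0, -1],
  [-0.1, -0.12, 0, 0, 0, 0, -1],
  [-0.1, -0.128, 0, 0, 0, 0, -1],
])

```text
time_s: 6.15
ee_pos: [0.4751, 0.3104, 0.2084]
orientation: [[0.995, 0.013, 0.1], [-0.1, 0.006, 0.995], [0.012, -1.0, 0.007]]
contact_force: [1.5, 1.0, -0.1]
gripper_width: -0.004
```

```bash
python3 - <<'E'
from h import *
f=shot('top'); W=cloud(f)
im=f['image'][40:290,70:330,::-1]; cv2.imwrite('pics/d2.png',cv2.resize(im,None,fx=2.4,fy=2.4))
u=np.arange(512)[None,:]; v=np.arange(384)[:,None]
P=W[(u>205)&(u<300)&(v>185)&(v<285)&(W[...,2]>.086)&(W[...,2]<.102)]
print(cv2.minAreaRect((P[:,:2]*1000).astype(np.float32)),len(P))
f=shot('side'); W=cloud(f)
P=W[180:245,235:315].reshape(-1,3); P=P[(P[:,2]>.088)&(P[:,2]<.102)]; print('side',cv2.minAreaRect((P[:,:2]*1000).astype(np.float32)),np.median(P[:,2]),len(P))
for y in (72.4,): delta([.503,.053,.2],Rt(y),8)
E
```

```text
((466.57171630859375, -13.307662963867188), (159.71620178222656, 119.62544250488281), 27.373624801635742) 643
side ((466.4402160644531, -9.296859741210938), (159.06179809570312, 122.02888488769531), 25.834470748901367) 0.09229552459009344 398
t 6.25 pos [0.4737 0.3095 0.2045] J [ 26.6  11.1 -13.   65.4  -0.   32.4] F [ 0.6 -1.  -0.9] g -0.005
shift [ 0.0549  0.0038 -0.2523] rot [-0.0056  0.2064  0.0078] rows needed 6.2 1.7
per row [ 0.00687  0.00047 -0.03154] [-0.0007   0.0258   0.00097]
```

View pics/d2.png

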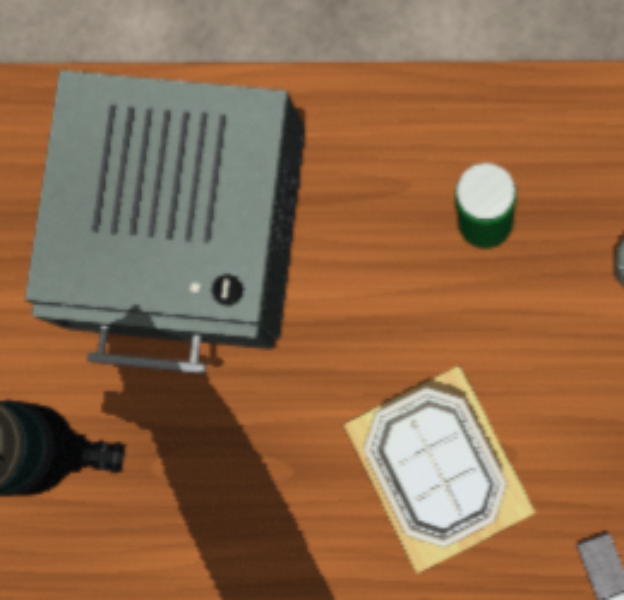

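The drawer is shut: its face is flush with the cabinet front at row 310 and the bar is at (147,362). The stack is undisturbed at (435,460). I'll grip corner0.

>>> step_arm([
  [0.007, 0.0, -0.0315, 0, 0.026, 0, 0],
  [0.0135, 0.001, -0.063, 0, 0.052, 0, 0],
  [0.0205, 0.001, -0.0945, 0, 0.078, 0, 0],
  [0.0275, 0.002, -0.126, 0, 0.104, 0, 0],
  [0.034, 0.002, -0.158, 0, 0.13, 0, 0],
  [0.041, 0.003, -0.189, 0, 0.156, 0, 0],
  [0.048, 0.003, -0.22, 0, 0.182, 0, 0],
  [0.055, 0.004, -0.252, -0.0056, 0.2064, 0.0078, 0],
])

```text
time_s: 6.92
ee_pos: [0.4987, 0.0502, 0.1943]
orientation: [[0.953, -0.012, 0.304], [-0.304, -0.004, 0.953], [-0.01, -1.0, -0.007]]
contact_force: [0.7, -0.6, -1.1]
gripper_width: 0.502
```

```bash
python3 -c "
from h import *
delta([.5024,.0535,.100],Rt(72.3),6)"
```

```text
t 6.92 pos [0.4987 0.0502 0.1943] J [ -1.5   5.8 -20.5  64.3  -0.3  16.2] F [ 0.7 -0.6 -1.1] g 0.502
shift [0.0035 0.0943 0.005 ] rot [ 0.0074  0.0005 -0.0097] rows needed 2.3 0.1
per row [0.00058 0.01571 0.00083] [ 1.23e-03  8.00e-05 -1.62e-03]
```

>>> step_arm([
  [0, 0.016, 0, 0, 0, 0, 0],
  [0, 0.032, 0, 0, 0, 0, 0],
  [0, 0.048, 0, 0, 0, 0, 0],
  [0, 0.064, 0, 0, 0, 0, 0],
  [0, 0.064, 0, 0, 0, 0, 0],
  [0, 0.064, 0, 0, 0, 0, 0],
  [0, 0.064, 0, 0, 0, 0, 0],
  [0, 0.064, 0, 0, 0, 0, 0],
])

```text
time_s: 7.58
ee_pos: [0.5001, 0.0517, 0.133]
orientation: [[0.953, -0.007, 0.302], [-0.302, -0.004, 0.953], [-0.006, -1.0, -0.006]]
contact_force: [-0.2, 0.3, -0.1]
gripper_width: 0.498
```

```bash
python3 -c "
from h import *
delta([.5024,.0535,.100],Rt(72.3),4)
f=shot('side'); im=f['image'][150:260,200:360,::-1]; cv2.imwrite('pics/s1.png',cv2.resize(im,None,fx=4.5,fy=4.5,interpolation=cv2.INTER_CUBIC))"
```

```text
t 7.58 pos [0.5001 0.0517 0.133 ] J [ -1.3   9.1 -24.8  56.5  -0.2  16.3] F [-0.2  0.3 -0.1] g 0.498
shift [0.0018 0.0329 0.0027] rot [ 0.0061  0.0019 -0.0058] rows needed 0.8 0.1
per row [0.00046 0.00824 0.00066] [ 0.00151  0.00047 -0.00145]
```

View pics/s1.png

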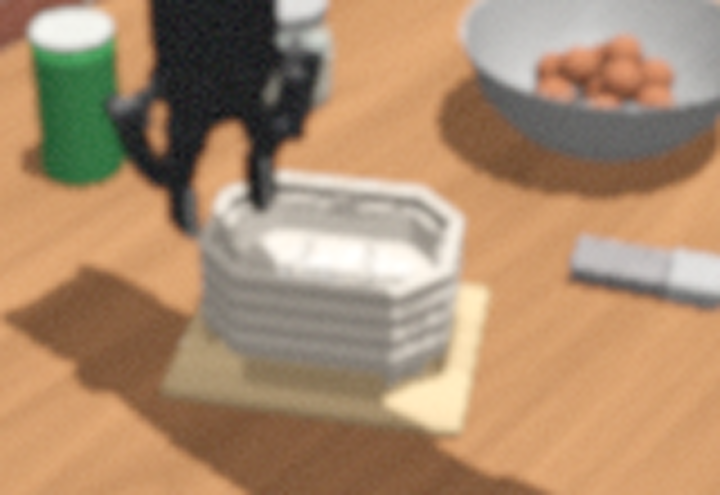

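The fingers straddle the rim corner: outer tip at (185,220), inner tip at (262,195), inside the tray. I'll descend and close.

>>> step_arm([
  [0.001, 0.008, 0.001, 0.003, 0, -0.003, 0],
  [0.002, 0.016, 0.003, 0.006, 0.002, -0.006, 0],
  [0.002, 0.024, 0.003, 0.006, 0.002, -0.006, 0],
  [0.002, 0.029, 0.003, 0.006, 0.002, -0.006, 0],
  [0.002, 0.033, 0.003, 0.006, 0.002, -0.006, 0],
  [0.002, 0.033, 0.003, 0.006, 0.002, -0.006, 0],
  [0.002, 0.033, 0.003, 0.006, 0.002, -0.006, 0],
  [0.002, 0.033, 0.003, 0.006, 0.002, -0.006, 0],
])

```text
time_s: 8.3
ee_pos: [0.5021, 0.0537, 0.0994]
orientation: [[0.953, -0.001, 0.304], [-0.304, -0.0, 0.953], [-0.001, -1.0, -0.0]]
contact_force: [-0.4, -1.1, 0.0]
gripper_width: 0.499
```

```bash
python3 -c "
from h import *
delta([.5024,.0535,.100],Rt(72.3),4)"
```

```text
t 8.30 pos [0.5021 0.0537 0.0994] J [ -1.2  11.2 -26.9  51.9  -0.   16.5] F [-0.4 -1.1  0. ] g 0.499
shift [ 0.0004 -0.0006 -0.0001] rot [ 0.0003 -0.0003 -0.0009] rows needed 0.0 0.0
per row [ 9.0e-05 -1.5e-04 -3.0e-05] [ 8.0e-05 -7.0e-05 -2.3e-04]
```

>>> step_arm([
  [0, 0, 0, 0, 0, 0, -0.4],
  [0, 0, 0, 0, 0, 0, -0.7],
  [0, 0, 0, 0, 0, 0, -1],
  [0, 0, 0, 0, 0, 0, -1],
  [0, 0, 0, 0, 0, 0, -1],
  [0, 0, 0, 0, 0, 0, -1],
  [0, 0, 0, 0, 0, 0, -1],
  [0, 0, 0, 0, 0, 0, -1],
], newtons=50)

```text
time_s: 8.97
ee_pos: [0.5021, 0.0534, 0.0998]
orientation: [[0.953, -0.001, 0.304], [-0.304, -0.001, 0.953], [-0.0, -1.0, -0.001]]
contact_force: [-1.9, -1.9, 5.6]
gripper_width: 0.087
```

```bash
python3 - <<'E'
from h import *
s=robot.observe(); print(s['ee_pos'],s['contact_force'],s['moment'],s['gripper_width'])
# peel waypoints: rotate grasp about opposite rim line by th
p=s['ee_pos']; R=s['orientation']; a=np.radians(72.3); d=np.array([np.cos(a),np.sin(a),0]); 
piv=p-d*.150; piv[2]=.080
ax=np.cross(d,[0,0,1]);  # lifts +d side
for th in (.1,.2,.3,.36):
    Q=Ro.from_rotvec(ax*th).as_matrix(); t=piv+Q@(p-piv)
    print(th,(R.T@(t-p)).round(4),Ro.from_matrix(R.T@Q@R).as_rotvec().round(3))
E
```

```text
[0.50214678 0.05344886 0.0997919 ] [-1.94659311 -1.9000641   5.62045808] [-0.38777597  0.35452241  0.05865929] 0.08670790050161997
0.1 [-0.     -0.0149 -0.0027] [ 0.1 -0.   0. ]
0.2 [-0.     -0.0294 -0.0069] [ 0.2 -0.   0. ]
0.3 [-0.     -0.0434 -0.0126] [ 0.3 -0.   0. ]
0.36 [-0.     -0.0516 -0.0166] [ 0.36 -0.    0.  ]
```

>>> step_arm([
  [0, -0.0037, -0.0006, 0.025, 0, 0, -1],
  [0, -0.0075, -0.0013, 0.05, 0, 0, -1],
  [0, -0.0112, -0.002, 0.075, 0, 0, -1],
  [0, -0.0149, -0.0027, 0.1, 0, 0, -1],
  [0, -0.0185, -0.0037, 0.125, 0, 0, -1],
  [0, -0.022, -0.0048, 0.15, 0, 0, -1],
  [0, -0.0258, -0.0058, 0.175, 0, 0, -1],
  [0, -0.0294, -0.0069, 0.2, 0, 0, -1],
], newtons=60)

```text
time_s: 9.63
ee_pos: [0.4996, 0.047, 0.1293]
orientation: [[0.952, 0.06, 0.299], [-0.305, 0.192, 0.933], [-0.001, -0.98, 0.201]]
contact_force: [-0.1, -0.2, -1.1]
gripper_width: 0.084
```

```bash
python3 - <<'E'
from h import *
s=robot.observe(); print(s['ee_pos'],s['contact_force'],s['moment'],s['gripper_width'],s['joint_pos'].round(1))
f=shot('side'); im=f['image'][150:260,200:360,::-1]; cv2.imwrite('pics/s2.png',cv2.resize(im,None,fx=4.5,fy=4.5,interpolation=cv2.INTER_CUBIC))
E
```

```text
[0.49964683 0.04698189 0.12925165] [-0.1379623  -0.20469148 -1.09148894] [-0.18731038  0.0341972  -0.01166539] 0.083931698634881 [ -8.3   7.2 -28.4  52.5  11.4   9.6]
```

View pics/s2.png

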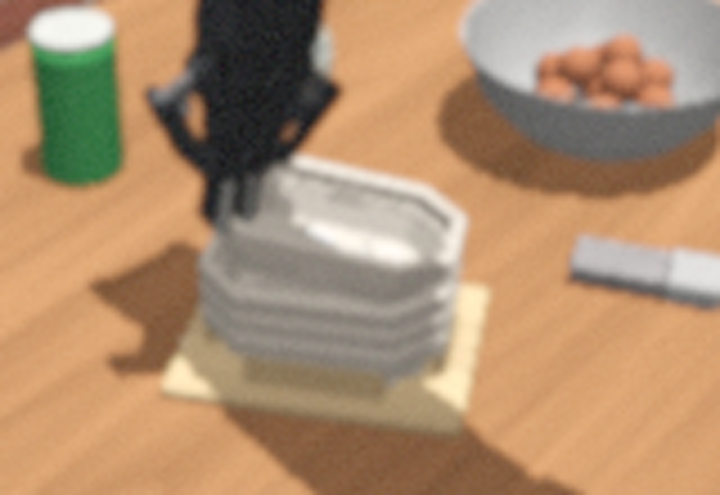

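The held corner has risen to (235,200), the far corner is still down at (460,225), and the lower trays remain nested. I'll carry the peel on past 0.3 rad.

>>> step_arm([
  [0, -0.0037, -0.0006, 0.025, 0, 0, -1],
  [0, -0.0075, -0.0013, 0.05, 0, 0, -1],
  [0, -0.0112, -0.002, 0.075, 0, 0, -1],
  [0, -0.0149, -0.0027, 0.1, 0, 0, -1],
  [0, -0.0185, -0.0037, 0.125, 0, 0, -1],
  [0, -0.0237, -0.005, 0.16, 0, 0, -1],
  [0, -0.0237, -0.005, 0.16, 0, 0, -1],
  [0, -0.0237, -0.005, 0.16, 0, 0, -1],
])

```text
time_s: 10.35
ee_pos: [0.4969, 0.0375, 0.151]
orientation: [[0.952, 0.107, 0.286], [-0.306, 0.335, 0.891], [-0.001, -0.936, 0.352]]
contact_force: [-0.0, -0.3, -0.5]
gripper_width: 0.086
```

```bash
python3 - <<'E'
from h import *
p=robot.observe()['ee_pos']; print(robot.observe()['orientation'].round(3).tolist())
delta([p[0]-.0,p[1]-.0,p[2]+.16],robot.observe()['orientation'],8)
E
```

```text
[[0.952, 0.107, 0.286], [-0.306, 0.335, 0.891], [-0.001, -0.936, 0.352]]
t 10.35 pos [0.4969 0.0375 0.151 ] J [-14.5   5.5 -29.   54.3  20.6   3.5] F [-0.  -0.3 -0.5] g 0.086
shift [-0.0002 -0.1498  0.0563] rot [0. 0. 0.] rows needed 3.8 0.0
per row [-2.000e-05 -1.872e-02  7.030e-03] [0. 0. 0.]
```

>>> step_arm([
  [0, -0.006, 0.002, 0, 0, 0, -1],
  [0, -0.014, 0.005, 0, 0, 0, -1],
  [0, -0.028, 0.0105, 0, 0, 0, -1],
  [0, -0.048, 0.018, 0, 0, 0, -1],
  [0, -0.072, 0.027, 0, 0, 0, -1],
  [0, -0.1, 0.0375, 0, 0, 0, -1],
  [0, -0.125, 0.047, 0, 0, 0, -1],
  [0, -0.142, 0.0535, 0, 0, 0, -1],
])

```text
time_s: 11.02
ee_pos: [0.4981, 0.0384, 0.3066]
orientation: [[0.953, 0.11, 0.283], [-0.303, 0.335, 0.892], [0.003, -0.936, 0.353]]
contact_force: [0.3, -1.0, -1.3]
gripper_width: 0.085
```

```bash
python3 - <<'E'
from h import *
delta([.511,-.304,.26],Rt(72.3),16)
f=shot('side'); cv2.imwrite('pics/s3.png',f['image'][60:300,150:470,::-1])
W=cloud(f); P=W[195:250,235:315].reshape(-1,3); P=P[(P[:,2]>.070)&(P[:,2]<.090)]; print('under',cv2.minAreaRect((P[:,:2]*1000).astype(np.float32)),np.median(P[:,2]),len(P))
E
```

```text
t 11.02 pos [0.4981 0.0384 0.3066] J [-14.4  -1.4 -16.3  73.6  20.6   3.5] F [ 0.3 -1.  -1.3] g 0.085
shift [ 0.116  -0.0697 -0.3182] rot [-0.3602  0.0012  0.0032] rows needed 8.3 2.9
per row [ 0.00725 -0.00435 -0.01989] [-2.252e-02  7.000e-05  2.000e-04]
under ((466.2413635253906, -9.419815063476562), (158.6505126953125, 120.27101135253906), 26.96196746826172) 0.07604605128806297 411
```

View pics/s3.png

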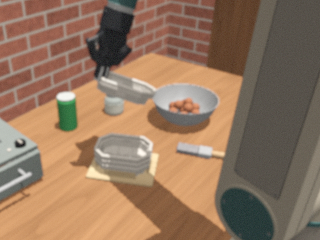

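The tray hangs in the gripper at (125,88), and the second tray is still nested at (125,150), with its rim measured at 0.076 m. I'll carry the tray to the bowl, levelling it on the way.

>>> step_arm([
  [0.005, -0.003, -0.013, -0.015, 0, 0, -1],
  [0.012, -0.007, -0.032, -0.04, 0, 0, -1],
  [0.019, -0.0115, -0.052, -0.065, 0, 0, -1],
  [0.027, -0.016, -0.073, -0.09, 0, 0, -1],
  [0.034, -0.0205, -0.094, -0.115, 0, 0, -1],
  [0.042, -0.025, -0.115, -0.14, 0, 0, -1],
  [0.05, -0.03, -0.136, -0.16, 0, 0, -1],
  [0.058, -0.035, -0.159, -0.18, 0, 0, -1],
])

```text
time_s: 11.73
ee_pos: [0.5025, -0.1342, 0.2778]
orientation: [[0.953, 0.05, 0.3], [-0.304, 0.17, 0.937], [-0.004, -0.984, 0.177]]
contact_force: [1.0, 0.7, -1.0]
gripper_width: 0.083
```

```bash
python3 - <<'E'
from h import *
delta([.511,-.304,.26],Rt(72.3),8)
E
```

```text
t 11.73 pos [ 0.5025 -0.1342  0.2778] J [-27.4   4.9 -11.7  75.4  10.   -9.9] F [ 1.   0.7 -1. ] g 0.083
shift [ 0.0598 -0.011  -0.1598] rot [-0.1783  0.     -0.0039] rows needed 4.1 1.4
per row [ 0.00747 -0.00137 -0.01998] [-0.02228  0.      -0.00049]
```

>>> step_arm([
  [0.01, -0.002, -0.025, -0.025, 0, 0, -1],
  [0.019, -0.0035, -0.051, -0.05, 0, 0, -1],
  [0.028, -0.005, -0.076, -0.08, 0, 0, -1],
  [0.038, -0.007, -0.101, -0.11, 0, 0, -1],
  [0.047, -0.009, -0.126, -0.14, 0, 0, -1],
  [0.054, -0.01, -0.145, -0.16, 0, 0, -1],
  [0.058, -0.011, -0.155, -0.172, 0, -0.002, -1],
  [0.06, -0.011, -0.16, -0.178, 0, -0.004, -1],
])

```text
time_s: 12.4
ee_pos: [0.5115, -0.3042, 0.2603]
orientation: [[0.952, 0.002, 0.306], [-0.306, 0.001, 0.952], [0.001, -1.0, 0.002]]
contact_force: [-0.0, 0.4, 0.0]
gripper_width: 0.079
```

```bash
cat > chk.py <<'E'
from h import *
import sys
delta([.511,-.304,.26],Rt(72.3))
f=shot('top'); W=cloud(f); cv2.imwrite(sys.argv[1],f['image'][...,::-1])
v=np.arange(384)[:,None]; z=W[...,2]; im=f['image'].astype(int)
m=(z>.16)&(z<.36)&(W[...,1]>-.50)&(W[...,1]<-.20)&(W[...,0]>.36)&(W[...,0]<.62)&(im.min(-1)>110)
P=W[m]; print(len(P), cv2.minAreaRect((P[:,:2]*1000).astype(np.float32)), P[:,2].min(),P[:,2].max())
# rim plane: highest points; fit floor+rim plane by histogram
A=np.c_[P[:,:2]-[.475,-.369],np.ones(len(P))]; w=np.ones(len(P),bool)
for _ in range(15):
    c=np.linalg.lstsq(A[w],P[w,2],rcond=None)[0]; r=P[:,2]-A@c; w=(r>-.003)&(r<.02) if _<8 else abs(r)<.005
print('plane',c,'tilt deg',np.degrees(np.arctan(np.hypot(*c[:2]))),w.sum(), cv2.minAreaRect((P[w,:2]*1000).astype(np.float32)))
E
python3 chk.py pics/t3.png
```

```text
t 12.40 pos [ 0.5115 -0.3042  0.2603] J [-37.   12.5  -4.4  73.1   0.1 -19.2] F [-0.   0.4  0. ] g 0.079
shift [-0.0006  0.0003  0.    ] rot [-0.0017 -0.0017  0.0011] rows needed 0.0 0.0
217 ((484.8871154785156, -322.7296142578125), (48.82990264892578, 40.10157775878906), 26.693763732910156) 0.2149865563216461 0.2570616741808155
plane [-0.40418271  0.92505058  0.19887214] tilt deg 45.27075374769198 108 ((485.2082214355469, -319.8905029296875), (47.79053497314453, 40.41395950317383), 33.37358474731445)
```

View pics/t3.png

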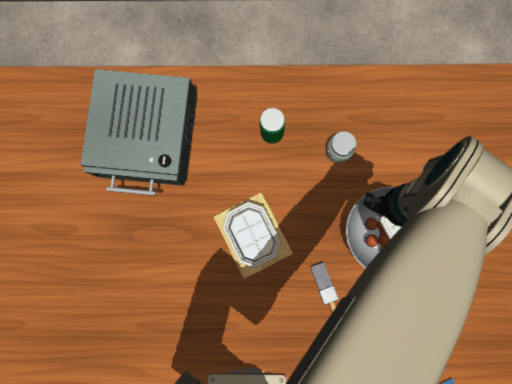

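The top view is blocked by the arm over the bowl. The drawer handle (133,188), stack, can, jar and brush are all in place. I'll check the tray in the side view.

```bash
python3 - <<'E'
from h import *
f=shot('side'); W=cloud(f); cv2.imwrite('pics/s4.png',cv2.resize(f['image'][60:220,270:430,::-1],None,fx=3.5,fy=3.5,interpolation=cv2.INTER_CUBIC))
im=f['image'].astype(int)
m=(W[...,2]>.17)&(W[...,2]<.27)&(W[...,1]>-.48)&(W[...,1]<-.24)&(W[...,0]>.36)&(W[...,0]<.62)&(im.min(-1)>90)
P=W[m]; P=P[P[:,2]<.275]; print(len(P),cv2.minAreaRect((P[:,:2]*1000).astype(np.float32)),P[:,2].min(),P[:,2].max())
# extremes of top along several directions
ex=np.array([.889,.457]); ey=np.array([-.457,.889]); q=(P[:,:2]-[.475,-.37]); a,b=q@ex,q@ey
for lo in np.arange(-.09,.09,.02):
    k=(a>lo)&(a<lo+.02)
    if k.sum()>5: print(round(lo+.01,2),k.sum(),'y',b[k].min().round(3),b[k].max().round(3),'ztop',np.percentile(P[k,2],97).round(3))
for lo in np.arange(-.07,.07,.02):
    k=(b>lo)&(b<lo+.02)
    if k.sum()>5: print('b',round(lo+.01,2),k.sum(),'x',a[k].min().round(3),a[k].max().round(3),'ztop',np.percentile(P[k,2],97).round(3))
E
```

```text
703 ((490.12921142578125, -358.2686462402344), (124.12931823730469, 123.27131652832031), 26.697765350341797) 0.2150902521653909 0.26897118046408347
-0.04 91 y -0.055 0.062 ztop 0.253
-0.02 141 y -0.057 0.064 ztop 0.254
0.0 137 y -0.058 0.064 ztop 0.255
0.02 136 y -0.057 0.065 ztop 0.254
0.04 136 y -0.057 0.064 ztop 0.255
0.06 59 y -0.047 0.061 ztop 0.258
b -0.06 105 x -0.042 0.049 ztop 0.255
b -0.04 227 x -0.044 0.053 ztop 0.252
b 0.02 9 x 0.06 0.081 ztop 0.238
b 0.04 159 x -0.042 0.076 ztop 0.256
b 0.06 201 x -0.043 0.069 ztop 0.255
```

View pics/s4.png

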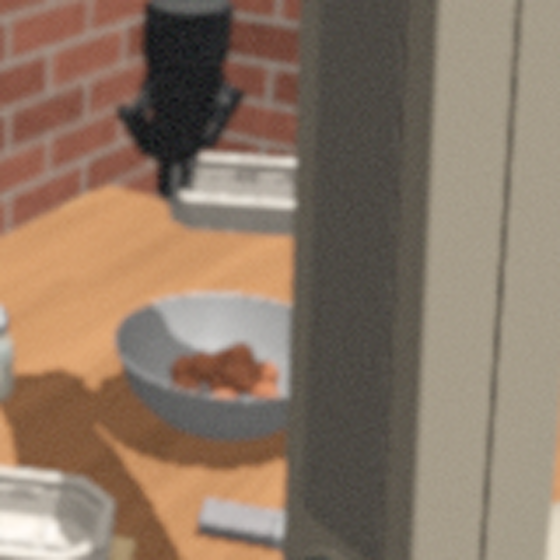

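The tray is level, with its rim top between 0.253 and 0.258 m all round. It is centred over the bowl within about 5 mm, with its middle about 0.15 m above the bowl's rim. I'll let it settle, then hand in.

>>> step_arm([
  [0, 0, 0, 0, 0, 0, -1],
  [0, 0, 0, 0, 0, 0, -1],
  [0, 0, 0, 0, 0, 0, -1],
  [0, 0, 0, 0, 0, 0, -1],
  [0, 0, 0, 0, 0, 0, -1],
  [0, 0, 0, 0, 0, 0, -1],
  [0, 0, 0, 0, 0, 0, -1],
  [0, 0, 0, 0, 0, 0, -1],
])

```text
time_s: 13.17
ee_pos: [0.512, -0.3031, 0.2616]
orientation: [[0.952, 0.003, 0.305], [-0.305, 0.001, 0.953], [0.003, -1.0, 0.002]]
contact_force: [-0.3, 0.2, -0.2]
gripper_width: 0.083
```

```bash
python3 -c "
from h import *
s=robot.observe(); print(s['ee_pos'],s['joint_velocities'].round(2),s['gripper_width']); print(robot.job_done())"
```

```text
[ 0.51197518 -0.30310466  0.26162052] [-0.14  0.12  0.06  0.08  0.06 -0.05] 0.08328329321507787
the job is handed in; nothing more can be done
None
```

I pushed the drawer shut, peeled the top tray off by corner0, and handed the job in at about 13 s with the tray held over the bowl. No verdict was reported.

- **Drawer:** I pushed it by its bar handle until it stopped moving while the push rose to about 20 N. The last top view shows its face flush with the cabinet.
- **Peel:** Tilting about the opposite corner, I took it to 0.2 rad, where a side view showed that corner still down on the stack. I went on to about 0.36 rad and then lifted the tray off.
- **Tray at the end:** In the side view its rim top is level within about 5 mm. It is centred within about 5 mm of the bowl's middle and is about 0.15 m above the bowl's rim. The arm was at rest with the grip holding.
- **Second tray and bystanders:** The second tray was still nested after the lift, with its rim measured at 0.076 m against the 0.078 m expected. The can, jar and brush look unmoved in the last top view.

The final tray check rests on the side view only, because the arm blocked the top camera and also hid part of the tray from the side. No check disagreed beyond the few millimetres between cameras.

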